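# Fit the leak-test plate on the stand and take off its cover

### The arm

A 6-joint arm with a two-finger parallel gripper is mounted at the origin on the work surface. World frame = base frame: x ahead of the robot, y to its left, z up, the work surface at z = 0. Lengths are in m, angles in rad, forces in N, time in s.
With the tool pointing down it reaches from about 0.275 to 0.75 m from the base axis. Payload 10.2 kg.
Tool frame: the origin (TCP) lies between the finger pads; the fingertips stand 25 mm ahead of it and the grasp point (between the pads) lies 6 mm ahead of it; z points along the fingers, y is the line along which they close (so a half turn about z gives the same grasp; the last joint's range is limited). The gripper opens to 88 mm and grips with 3 to 60 N. Pads are 18 mm wide; open, the fingers measure 123 mm over their backs; the gripper's body (75 mm by 187 mm) begins 45 mm behind the grasp point.
Start: joints at [0.969, 0.313, 1.498, -0, 1.331, -0.223], TCP at [0.194, 0.488, 0.239] pointing down, gripper open.
Joint ranges: [-2.94, 2.94], [-0.97, 2.17], [0.19, 2.56], [-1.23, 4.37], [0.02, 3.11], [-2.88, 2.88]. Speed limits (rad/s): [2.39, 2.39, 3.01, 3.14, 3.14, 3.14].

### API

Orientations are given as a unit quaternion [w, x, y, z].
In Python, from workcell import manip gives the robot as it stands. The module is installed in compiled form; this text tells all that it offers.
- The arm moves only by the shell command python3 -m inch 'ROWS' [FORCE]. ROWS is JSON, a list of rows, each a list of 7 numbers: the opening in per cent of the stroke, from 0 (shut) to 100 (fully open), then the shift along the tool's x, y, z in cm, then the turn, a rotation vector about the tool's x, y, z in degrees. A call has 1 to 20 rows; each row shifts and turns the commanded pose from where the row before left it, along the tool's axes as they then stand; what a row does not reach is not made up. A row lasts 1/8 s, in which the tool goes at most 62.5 mm and 10.7 degrees, less where a joint would pass 70% of its speed; a pose out of reach is approached as far as the arm can. A call is refused whole if a number of a shift passes 6.25 or a number of a turn 10.7, either way. A call with a gripper value outside its range is refused whole. The fingers move at their own pace and stop on an object; FORCE is the grip in N (left out, the last holds). Time passes only in rows, so rows that do not move let the fingers close. It gives the time, the measured TCP pose, the force, the opening and the grip force at its end, in the units of the state.
- manip.get_obs(): the state, without advancing time (a new reading comes with each control period).
- manip.camera(name): name is "scene" or "side" or "wrist"; returns a dict with "frame" (384x512x3 uint8, red, green, blue), "vertical_fov" (degrees; the focal length in pixels is half the picture's height over the tangent of half this angle, whatever the lens; pixels are square), "cx", "cy" (the principal point, pixels), "k1" (the pictures are not rectified: a ray, as slopes to the right and down, at radius r is drawn at 1 + k1 r^2 times it, then the intrinsics apply), "R" (3x3) and "t" (3): a world point X has camera coordinates R X + t; the wrist camera has in their place "tool_from_camera" (4x4, takes a point from camera to tool coordinates, whose origin is the TCP and whose axes are the flange's). Camera axes: x right, y down, z forward; pixel columns grow to the right and rows downward; lengths in m; the calibration is good to about 2 mm. A picture is of the moment at which its call begins: read the wrist's pose just before it. There is no depth.
- manip.finish_job(): hands the job in; it is judged then, once.
The state is a dict: "clock": time; "joint_pos": joint angles; "qvel": joint speeds; "joint_torque": joint torques, N m; "position": TCP position; "orientation": TCP orientation; "wrist_force": force on the tool from outside, world axes, zero at the start; "torque": the same for the moment, N m; "finger_gap": finger opening in m; "finger_force": force on a finger pad.
Only numpy, scipy, OpenCV 4.12 (cv2) and the standard library are available. Lean on these libraries where they do the work, as an engineer would, in place of code of your own. Each camera call takes 0.05 s, during which the arm holds its last target. There are 200 camera calls.

### The job

A steel leak-test plate and the aluminium cover over it stand nested in a low plastic ring on the bench. Pick up the nested set by the plate's spindle, which sticks up through the cover, and lower both together gently into the open mouth of the steel test stand until the plate sits flush on its rim; then let go of the spindle, grip the cover by its collar and lift it off alone, leaving the plate seated undisturbed. Finish while still holding the cover level in the gripper, entirely above the tip of the spindle, and on the way do not drop or tip either part or disturb the other things on the bench.

Things in the scene. Friction and masses are not known exactly. Their poses are not given: they have to be found in the camera images.
- plate: Inner part: turned steel plate, about 0.3 kg (varies), symmetric about z (up). Origin at the centre of the underside of its disc, the face that sits on the rim. Disc 77 mm diameter, z 0 to 8 mm. Below it a spigot 53 mm diameter, 12 mm long, its lowest 6 mm tapering to 43 mm. On top, on the axis, a plain round spindle 18 mm diameter, z 8 to 76 mm.
- spindle_tip (a point): Centre of the top end of the plate's spindle, 76 mm above the plate's origin. With the cover on, the spindle stands 32 mm proud of the cover's collar: that free part is where to grip it.
- cover: Outer part: round aluminium cover, about 0.18 kg (varies), loose over the plate with 4 mm play: rests on its disc, rides along when the plate is lifted, lifts off freely. Symmetric about z (up). Origin on the axis, underside of its flat top: 8 mm above the plate's origin when nested. Top 93 mm diameter, z 0 to 4 mm; skirt 85 inner, 93 mm outer diameter, down to z -16 mm.
- collar_top (a point): Centre of the upper end of the cover's collar, 36 mm above the cover's origin. The collar is a round tube, 48 mm outer and 35 mm inner diameter, standing on the flat top from z 4 to 36 mm, with the plate's spindle passing up through it. Grip it across its outside; the spindle then stands up between the fingers.
- ring: Low grey plastic parking ring, fixed to the bench, in which the nested set stands at the start. Origin at the centre of its underside. Foot 100 mm diameter, 6 mm high; upright tube 72 mm outer, 59 mm inner diameter, its rim 22 mm above the bench, on which the plate's disc rests.
- stand: Steel test stand, fixed to the bench: a column with an open mouth on top. Origin at the centre of its underside. Foot 104 mm diameter, 10 mm high; column 60 mm diameter; head 72 mm outer diameter with a bore 59 mm diameter, 25 mm deep, open upwards, dark at the bottom; rim 110 mm above the bench. The bore takes the plate's spigot with 3 mm play all round.
- seat (a point): Centre of the stand's mouth at the height of its rim, 110 mm above the bench, z up. The plate is home when its origin lies here.
- post: Bystander: another, lower steel post with a closed flat top 64 mm in diameter at 90 mm and a small pin (12 mm) up to 100 mm; foot 90 mm diameter. Fixed. Not to be used. Origin at the centre of its underside.
- sleeve: Bystander: loose open steel sleeve, 64 mm diameter over its top bead, 52 mm high. Leave alone. Origin at the centre of its underside.
- adapter: Bystander: loose steel flange adapter, foot 72 mm diameter, neck 52 mm, 45 mm high. Leave alone. Origin at the centre of its underside.
- gasket_ring: Bystander: flat loose brass ring, 84 mm diameter, 6 mm thick. Leave alone. Origin at the centre of its underside.
- wrench: Bystander: loose steel wrench lying flat. Leave alone.
- bolt: Bystander: small bolt standing on its head, 40 mm high. Leave alone. Origin at the centre of its underside.

How it is judged:
By the outcome, as a careful person would: the job done as asked, in the order asked, and still so for the second after the job is handed in, while the arm keeps its last pose, push and grip.
It also fails if it takes over 58 s, if anything falls off the work surface, if the arm or the gripper's body presses on something with over 40 N, if the wrist force passes 120 N, or if a joint passes its speed limit or range.

## Working session

There is one attempt and no reset: what is moved stays moved. The work goes in short steps, Python scripts to look and compute and a shell command to move; the robot and the scene stay as the last step left them, time stands still between calls to the robot, and variables do not carry over. Pictures are saved under pics/ and viewed, at most 12 in all, crops included, and the job is handed in when it is done.

```bash
mkdir -p pics; cat > h.py <<'E'
import numpy as np, cv2
from workcell import manip
from scipy.spatial.transform import Rotation as Ro
def rot(q): return Ro.from_quat([q[1],q[2],q[3],q[0]]).as_matrix()
def grab(name):
    o=manip.get_obs(); c=manip.camera(name); h=c["frame"].shape[0]
    f=h/2/np.tan(np.radians(c["vertical_fov"])/2)
    c["K"]=np.array([[f,0,c["cx"]],[0,f,c["cy"]],[0,0,1]]); c["d"]=np.array([c["k1"],0,0,0,0.])
    if "R" not in c:
        T=np.array(c["tool_from_camera"]); Rt=rot(o["orientation"])
        Rwc=Rt@T[:3,:3]; p=Rt@T[:3,3]+np.array(o["position"])
        c["R"]=Rwc.T; c["t"]=-Rwc.T@p
    c["R"]=np.array(c["R"]); c["t"]=np.array(c["t"]); return c
def ray(c,uv):
    n=cv2.undistortPoints(np.array([[uv]],float),c["K"],c["d"])[0,0]
    d=c["R"].T@np.array([n[0],n[1],1]); return -c["R"].T@c["t"], d/np.linalg.norm(d)
def onplane(c,uv,z):
    p,d=ray(c,uv); return p+d*(z-p[2])/d[2]
def tri(L):
    A=np.zeros((3,3));b=np.zeros(3);
    for c,uv in L:
        p,d=ray(c,uv);M=np.eye(3)-np.outer(d,d);A+=M;b+=M@p
    return np.linalg.solve(A,b)
def proj(c,X):
    r,_=cv2.Rodrigues(c["R"]); return cv2.projectPoints(np.array(X,float).reshape(-1,1,3),r,c["t"],c["K"],c["d"])[0][:,0]
def save(c,n): cv2.imwrite("pics/"+n,c["frame"][:,:,::-1])
E
python3 - <<'E'
from h import *
im=[]
for n in("scene","side","wrist"):
    c=grab(n); print(n,c["K"][0,0],c["k1"],-c["R"].T@c["t"]); im.append(c["frame"]); save(c,n+"0.png")
o=manip.get_obs(); print(o)
E
```

```text
scene 369.95385609890866 -0.0836954528934309 [1.04047004 0.67144231 0.69507515]
side 425.4107711424015 -0.10430558514586737 [ 0.48542178 -0.9817963   0.83497883]
wrist 293.4562676067036 -0.055471390807578014 [0.12029184 0.51774219 0.38412894]
{'clock': 0.15, 'joint_pos': array([ 9.68592393e-01,  3.13283187e-01,  1.49826105e+00,  1.16491235e-05,
        1.33098422e+00, -2.23379412e-01]), 'qvel': array([-0.00053317, -0.00098026,  0.00022149,  0.0014904 , -0.0022637 ,
       -0.00036848]), 'joint_torque': array([ 1.42711615e-03, -4.02300489e+01, -2.52314061e+01,  6.94609503e-02,
        3.44245916e-02, -4.61908792e-05]), 'position': array([0.19405186, 0.48762278, 0.2384127 ]), 'orientation': array([-1.92888160e-04,  1.88283041e-01,  9.82114697e-01, -4.26328008e-04]), 'wrist_force': array([0.09302275, 0.83945692, 0.40782659]), 'torque': array([-0.02918568, -0.02649483, -0.00252868]), 'finger_force': 0.0, 'finger_gap': 0.08799708845824362}
```

View pics/scene0.png

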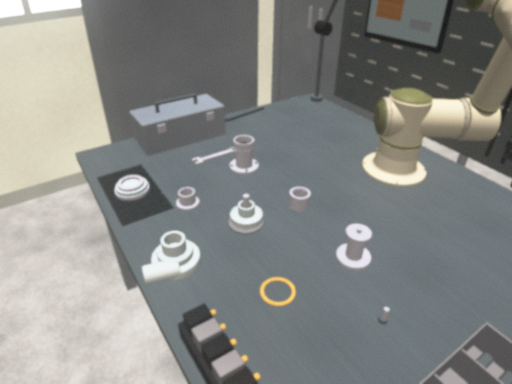

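View pics/side0.png

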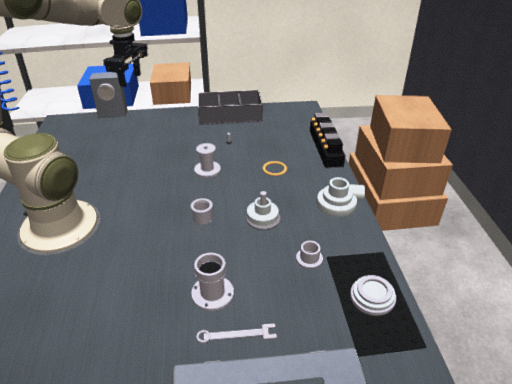

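The scene view shows the nested set near (246,215) with its spindle tip near (245,197). The open stand's mouth is at (243,140), and the closed post is at (357,231). In the side view the tip is at (263,194) and the stand's mouth at (210,262). I'll zoom in on both and triangulate.

```bash
python3 - <<'E'
from h import *
a=grab("scene");b=grab("side")
t=tri([(a,(245,197)),(b,(263,194))]); s=tri([(a,(243.5,139)),(b,(210,261))])
print("tip",t,"seat",s, np.hypot(*t[:2]),np.hypot(*s[:2]))
cr=lambda c,u,v:cv2.resize(c["frame"][v-30:v+30,u-40:u+40],None,fx=5,fy=5,interpolation=cv2.INTER_CUBIC)
im=np.vstack([np.hstack([cr(a,246,210),cr(a,243,145)]),np.hstack([cr(b,263,208),cr(b,210,270)])])
cv2.imwrite("pics/z.png",im[:,:,::-1])
E
```

```text
tip [ 0.61080868 -0.03402254  0.09104723] seat [ 0.45451043 -0.29735896  0.11195187] 0.6117554889871145 0.54314093975276
```

View pics/z.png

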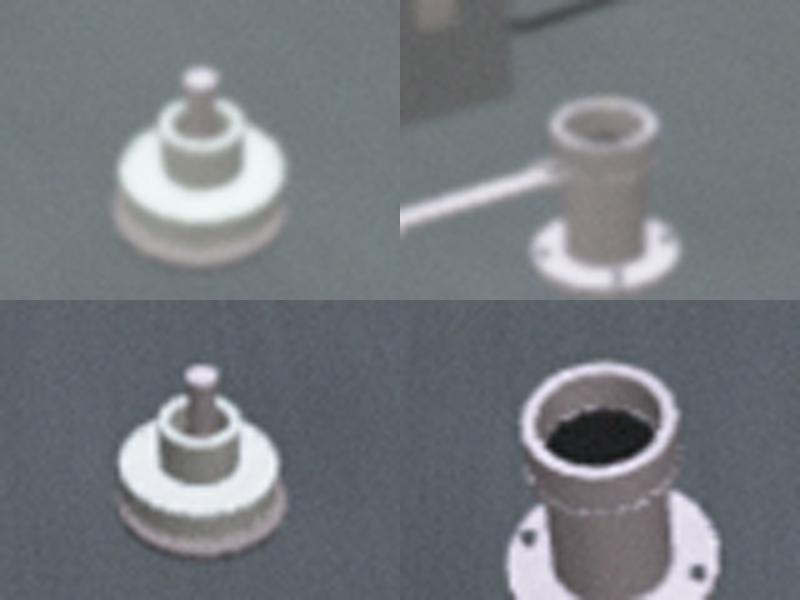

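```bash
python3 - <<'E'
from h import *
a=grab("scene");b=grab("side")
print(tri([(a,(246,195.6)),(b,(263.2,193))]),tri([(a,(244,140.2)),(b,(210,263.8))]))
E
python3 -m inch '[[100,-2,-1.16,0,0,0,0],[100,-4,-2.3,0,0,0,0],[100,-4,-2.3,0,0,0,0],[100,-4,-2.3,0,0,0,0],[100,-4,-2.3,0,0,0,0],[100,-4,-2.3,0,0,0,0],[100,-4,-2.3,0,0,0,0],[100,-4,-2.3,0,0,0,0],[100,-4,-2.3,0,0,0,0],[100,-4,-2.3,0,0,0,0],[100,-4,-2.3,0,0,0,0],[100,-4,-2.3,0,0,0,0],[100,-4,-2.3,0,0,0,0],[100,-4,-2.3,0,0,0,0],[100,-3,-1.7,0,0,0,0],[100,-1,-0.4,0,0,0,0],[100,0,0,0,0,0,0],[100,0,0,0,0,0,0],[100,0,0,0,0,0,0]]'
python3 - <<'E'
from h import *
c=grab("wrist"); save(c,"w1.png"); print(proj(c,[.611,-.034,.098]))
E
```

```text
[ 0.60977513 -0.03344348  0.09505131] [ 0.45284422 -0.29924248  0.10549204]
clock: 2.72
position: [0.6101, -0.0339, 0.2392]
orientation: [0.0, 0.188, 0.982, 0.0]
wrist_force: [0.3, -0.4, -0.3]
finger_gap: 0.0884
finger_force: 0.0
[[254.67203176 180.89446631]]
```

View pics/w1.png

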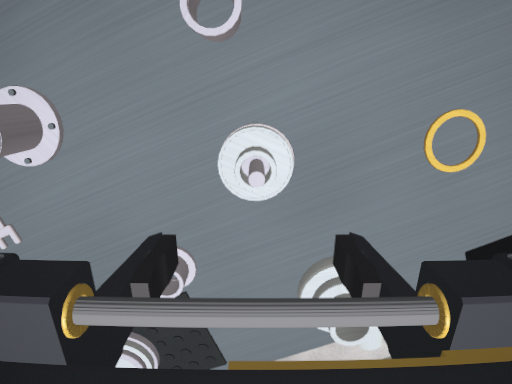

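The wrist view shows the spindle tip at (256.5,180), about 2 px from where I predicted it. It is well centred between the fingers.

```bash
python3 - <<'E'
from h import *
a=grab("scene");b=grab("side");c=grab("wrist");o=manip.get_obs()
g=cv2.cvtColor(c["frame"],cv2.COLOR_RGB2HSV)
# spindle tip: bright blob near (256,180), and collar/top disc
roi=c["frame"][165:195,240:275].min(2); print(roi[::2,::2])
X=onplane(c,(256.5,180),.098); print("tip wrist",X, "3-view",tri([(a,(246,195.6)),(b,(263.2,193)),(c,(256.5,180))]),o["position"])
R=rot(o["orientation"]); print("tool shift cm",100*R.T@(X+[0,0,-.003]-o["position"]))
E
```

```text
[[214 211 212 214 210 101 105 106 111 111 113 111 183 213 210 183 224 224]
 [197 202 214 214 208 101 104 107 110 112 112 113 165 211 214 140 223 224]
 [170 174 214 213 205 103 105 107 110 112 112 111 154 216 209 108 224 224]
 [147 131 200 215 203 103 109 153 182 171 140 110 142 217 175 108 222 223]
 [182 115 169 211 199 118 203 215 215 216 215 182 128 196 109 116 223 222]
 [210 117 117 174 188 203 213 215 214 216 215 215 184 117 110 148 222 223]
 [219 121 118 119 141 214 213 215 214 216 215 216 206 111 109 201 225 222]
 [222 202 119 120 151 214 214 215 215 216 215 216 212 110 144 221 222 223]
 [222 221 175 120 143 215 214 215 214 216 215 215 204 130 218 222 221 216]
 [223 223 220 194 125 203 215 214 215 217 216 216 203 212 224 224 220 222]
 [219 224 223 224 218 190 206 214 215 216 216 221 223 222 222 222 222 222]
 [217 217 228 225 224 223 220 221 220 221 224 225 225 231 220 225 224 223]
 [223 221 218 219 224 225 224 224 224 223 222 223 225 222 221 224 226 226]
 [221 222 224 223 220 218 221 223 223 224 222 222 222 224 225 223 220 221]
 [225 223 220 222 224 224 222 219 219 221 223 223 223 222 222 220 221 221]]
tip wrist [ 0.61090736 -0.03238749  0.098     ] 3-view [ 0.61049495 -0.03288478  0.09531536] [ 0.61029919 -0.03447234  0.23898004]
tool shift cm [ 0.02253066  0.21564617 14.39800938]
```

```bash
python3 -m inch '[[100,0,0.2,1,0,0,0],[100,0,0,2,0,0,0],[100,0,0,2.5,0,0,0],[100,0,0,2.5,0,0,0],[100,0,0,2,0,0,0],[100,0,0,1.5,0,0,0],[100,0,0,1,0,0,0],[100,0,0,0.8,0,0,0],[100,0,0,0.6,0,0,0],[100,0,0,0.5,0,0,0],[100,0,0,0,0,0,0],[100,0,0,0,0,0,0]]'
python3 - <<'E'
from h import *
c=grab("wrist"); save(c,"w2.png"); a=grab("side"); cv2.imwrite("pics/s2.png",cv2.resize(a["frame"][130:260,180:340,::-1],None,fx=4,fy=4))
im=np.hstack([cv2.resize(c["frame"],(426,320)),cv2.resize(a["frame"][150:240,215:315],(356,320))]);cv2.imwrite("pics/c2.png",im[:,:,::-1])
E
```

```text
clock: 4.42
position: [0.6113, -0.033, 0.0951]
orientation: [0.0, 0.188, 0.982, -0.0]
wrist_force: [-0.1, -0.8, -0.2]
finger_gap: 0.0882
finger_force: 0.0
```

View pics/c2.png

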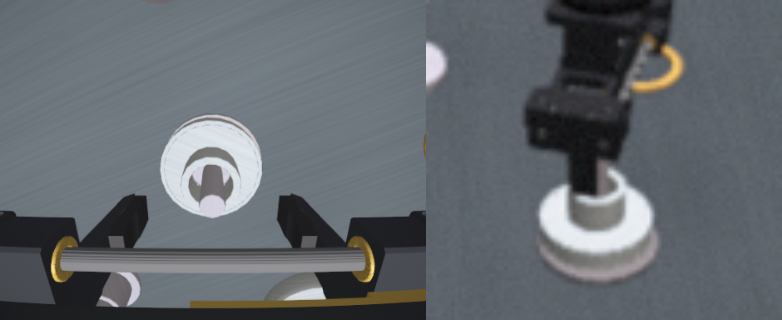

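The wrist view shows the spindle centred left-right between the fingers, with its tip at about (254,246) in full-frame pixels. The side view shows the fingertips clear above the collar. I'll close gently, then firmly.

```bash
python3 - <<'E'
from h import *
c=grab("wrist");o=manip.get_obs();X=onplane(c,(254.5,246),.098);print(X,rot(o["orientation"]).T@(X-o["position"]))
E
python3 -m inch '[[15,0,0,0,0,0,0],[10,0,0,0,0,0,0],[5,0,0,0,0,0,0],[0,0,0,0,0,0,0],[0,0,0,0,0,0,0],[0,0,0,0,0,0,0],[0,0,0,0,0,0,0],[0,0,0,0,0,0,0]]' 8
```

```text
[ 0.60882073 -0.03167011  0.098     ] [ 0.00275283  0.00026989 -0.00291225]
clock: 5.58
position: [0.6111, -0.0331, 0.0948]
orientation: [-0.0, 0.188, 0.982, -0.0]
wrist_force: [-1.3, -1.6, -0.2]
finger_gap: 0.0173
finger_force: 8.0
```

```bash
python3 -m inch '[[0,0,0,0,0,0,0],[0,0,0,0,0,0,0],[0,0,0,-0.2,0,0,0],[0,0,0,-0.5,0,0,0],[0,0,0,-0.8,0,0,0],[0,0,0,-1.2,0,0,0],[0,0,0,-1.5,0,0,0],[0,0,0,-1.5,0,0,0],[0,0,0,-1.5,0,0,0],[0,0,0,-1.5,0,0,0],[0,0,0,-1.5,0,0,0],[0,0,0,-1.3,0,0,0],[0,0,0,-1,0,0,0],[0,0,0,-0.7,0,0,0],[0,0,0,-0.3,0,0,0],[0,0,0,0,0,0,0],[0,0,0,0,0,0,0]]' 45
python3 - <<'E'
from h import *
a=grab("side");w=grab("wrist");b=grab("scene");o=manip.get_obs()
print(np.round(rot(o["orientation"]),3))
S=np.array([.4536,-.2985,.11]); print(S, rot(o["orientation"]).T@(S-o["position"])*100)
im=np.hstack([cv2.resize(w["frame"],(400,300)),cv2.resize(a["frame"][110:260,180:380],(400,300))]);cv2.imwrite("pics/c3.png",im[:,:,::-1])
E
```

```text
clock: 7.7
position: [0.611, -0.0329, 0.2294]
orientation: [-0.0, 0.188, 0.982, 0.0]
wrist_force: [0.1, -0.5, -5.3]
finger_gap: 0.0145
finger_force: 45.0
[[-0.929  0.37  -0.001]
 [ 0.37   0.929  0.   ]
 [ 0.001 -0.    -1.   ]]
[ 0.4536 -0.2985  0.11  ] [  4.80302322 -30.50055019  11.95777483]
```

View pics/c3.png

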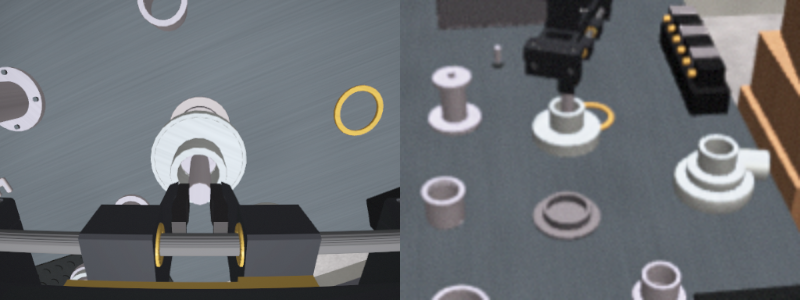

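The set is lifted level at (200,160), the ring is empty at (567,212), and the weight reads 5.3 N. Next I carry it toward the stand, stopping short so the wrist camera can see the mouth.

```bash
python3 -m inch '[[0,0,-0.3,0,0,0,0],[0,-0.1,-0.8,0,0,0,0],[0,-0.2,-1.4,0,0,0,0],[0,-0.2,-2,0,0,0,0],[0,-0.25,-2.4,0,0,0,0],[0,-0.25,-2.4,0,0,0,0],[0,-0.25,-2.4,0,0,0,0],[0,-0.25,-2.4,0,0,0,0],[0,-0.25,-2.4,0,0,0,0],[0,-0.25,-2.4,0,0,0,0],[0,-0.25,-2.4,0,0,0,0],[0,-0.25,-2.4,0,0,0,0],[0,-0.25,-2.2,0,0,0,0],[0,-0.2,-1.9,0,0,0,0],[0,0,-1.4,0,0,0,0],[0,0,-0.9,0,0,0,0],[0,0,-0.4,0,0,0,0],[0,0,0,0,0,0,0],[0,0,0,0,0,0,0],[0,0,0,0,0,0,0]]'
python3 - <<'E'
from h import *
w=grab("wrist");o=manip.get_obs();save(w,"w4.png")
S=np.array([.4536,-.2985,.11]); print(rot(o["orientation"]).T@(S-o["position"])*100,proj(w,S))
E
```

```text
clock: 10.35
position: [0.526, -0.3269, 0.2299]
orientation: [0.0, 0.188, 0.982, 0.0]
wrist_force: [-0.5, 1.1, -4.6]
finger_gap: 0.0147
finger_force: 45.0
[ 7.77220293 -0.02814524 11.98735937] [[253.97490752 100.3450629 ]]
```

View pics/w4.png

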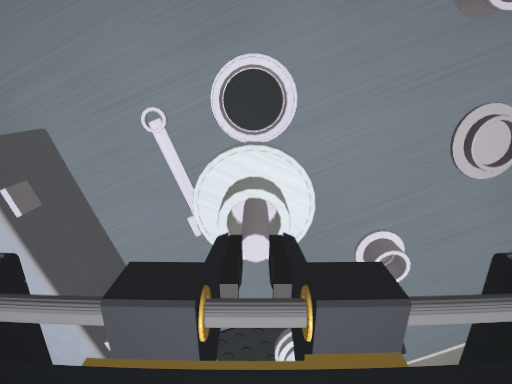

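The mouth is centred near (254,98). The held spindle tip is near (255,247) and the cover at (254,200). I'll measure both in this one view.

```bash
python3 - <<'E'
from h import *
w=grab("wrist");o=manip.get_obs();R=rot(o["orientation"]);p=np.array(o["position"])
g=w["frame"].min(2)
m=np.zeros_like(g); m[45:143,200:308]=(g[45:143,200:308]>170)
cs,_=cv2.findContours(m,cv2.RETR_CCOMP,cv2.CHAIN_APPROX_NONE)
for k in sorted(cs,key=cv2.contourArea)[::-1][:3]:
    if len(k)<30: continue
    q=np.array([onplane(w,x,.11)[:2] for x in k[:,0].astype(float)],np.float32)
    # circle fit in plane
    s=np.linalg.lstsq(np.c_[2*q,np.ones(len(q))],(q**2).sum(1),rcond=None)[0]
    r=np.sqrt(s[2]+s[0]**2+s[1]**2); X=np.r_[s[:2],.11]
    print("circle",X,"d",2*r,"tool cm",100*R.T@(X-p), "res",np.std(np.hypot(*(q-s[:2]).T)-r))
# cover top rim: collar, tip
for r in range(225,268,2): print(r,g[r,236:278:2])
# flat top disc edge of the cover z: nested origin+4mm
E
```

```text
circle [ 0.45275553 -0.29867484  0.11      ] d 0.07410416235276135 tool cm [ 7.84100735 -0.07192178 11.98398768] res 0.00043608995111903804
circle [ 0.45320961 -0.29958793  0.11      ] d 0.05989627511458222 tool cm [ 7.76507605 -0.13999175 11.98398168] res 0.00024545129923324055
circle [ 0.44970128 -0.30157241  0.11      ] d 0.04532857308581465 tool cm [ 8.01776229 -0.4540232  11.98396982] res 0.0002384417918340727
225 [119 117 119 100 102 103 106 107 108 109 111 113 113 112 112 112 109 113
 112 110 109]
227 [118 119 120 101 103 103 105 108 108 110 110 112 113 111 112 111 110 112
 111 109 108]
229 [118 117 115 101 104 104 105 108 108 111 112 112 113 112 112 112 110 110
 111 109 110]
231 [119 119 117 100 104 103 106 107 109 110 111 113 113 112 112 112 110 110
 111 110 108]
233 [119 121 117 101 103 103 106 110 116 124 124 121 116 112 112 111 110 108
 112 112 111]
235 [ 45  45  43  72 104 111 137 171 192 205 207 195 179 149 121 112 101  42
  43  42  44]
237 [ 30  30  30  66 113 174 215 215 214 215 214 216 217 215 196 123 100  29
  30  31  29]
239 [ 30  31  30  77 185 212 215 215 215 214
[... 620 characters left out ...]
3 215 214 214 214 216 217 215 216 215 216 199  30
  31  32  30]
255 [ 31  31  30 135 213 214 215 214 215 214 215 216 215 216 215 216 202  30
  34  32  29]
257 [ 30  33  32 133 219 214 215 215 214 214 215 217 215 216 215 221 206  30
  34  30  31]
259 [ 31  33  31  87 183 182 215 214 214 214 216 216 215 215 183 146 104  30
  35  31  31]
261 [ 29  33  35  62 119 120 130 156 171 194 211 188 154 127 119 116  90  30
  36  32  30]
263 [ 31  33  32  53 118 117 116 115 117 118 118 119 116 115 116 116  84  30
  34  30  31]
265 [ 31  34  33  61 116 118 118 119 119 117 116 116 116 115 115 116 102  29
  34  31  30]
267 [ 28  34  33  71 119 119 118 116 118 117 116 116 117 117 117 117 104  30
  35  30  30]
```

```bash
python3 - <<'E'
from h import *
w=grab("wrist");o=manip.get_obs();R=rot(o["orientation"]);p=np.array(o["position"])
print(R.T@(onplane(w,(255.5,247.7),p[2]+.0032)-p)*100)
g=w["frame"].min(2)
# width scale of tip gives its height
for z in(0,.0032,.006): print(z,np.linalg.norm(onplane(w,(242.3,247),p[2]+z)-onplane(w,(269.3,247),p[2]+z)))
# cover skirt/top outer edge, top face z = p - .0948+.034
m=cv2.inRange(w["frame"],(190,190,190),(255,255,255)); 
pts=[]
for r in range(165,205,3):
    x=np.where(m[r,180:335])[0]+180; pts+= [(x[0],r),(x[-1],r)]
q=np.array([onplane(w,x,p[2]-.0948+.034)[:2] for x in np.array(pts,float)])
s=np.linalg.lstsq(np.c_[2*q,np.ones(len(q))],(q**2).sum(1),rcond=None)[0];r=np.sqrt(s[2]+s[0]**2+s[1]**2)
print("cover d",2*r,R.T@(np.r_[s[:2],p[2]-.0608]-p)*100)
E
```

```text
[ 0.1910728   0.09002905 -0.31999388]
0 0.015036292129016181
0.0032 0.014706203187279462
0.006 0.014417375363259845
cover d 0.09681634842818752 [ 1.19465576 -0.60943952  6.07997066]
```

```bash
python3 -m inch '[[0,0.2,0,0,0,0,0],[0,0.5,0,0,0,0,0],[0,0.8,0,0,0,0,0],[0,1,-0.05,0,0,0,0],[0,1.2,-0.05,0,0,0,0],[0,1.2,-0.05,0,0,0,0],[0,1.1,0,0,0,0,0],[0,0.8,0,0,0,0,0],[0,0.5,0,0,0,0,0],[0,0.32,0,0,0,0,0],[0,0,0,0.2,0,0,0],[0,0,0,0.5,0,0,0],[0,0,0,0.6,0,0,0],[0,0,0,0.6,0,0,0],[0,0,0,0.5,0,0,0],[0,0,0,0.4,0,0,0],[0,0,0,0.2,0,0,0],[0,0,0,0,0,0,0],[0,0,0,0,0,0,0]]'
python3 - <<'E'
from h import *
a=grab("side");b=grab("scene");print(manip.get_obs()["position"])
cr=lambda c,u,v:cv2.resize(c["frame"][v-40:v+40,u-40:u+40],None,fx=5,fy=5,interpolation=cv2.INTER_CUBIC)
cv2.imwrite("pics/c5.png",np.hstack([cr(a,210,250),cr(b,243,135)])[:,:,::-1])
E
```

```text
clock: 12.88
position: [0.4545, -0.3005, 0.2]
orientation: [0.0, 0.188, 0.982, -0.0]
wrist_force: [0.3, -0.2, -4.0]
finger_gap: 0.0144
finger_force: 45.0
[ 0.45446867 -0.30048174  0.19996529]
```

View pics/c5.png

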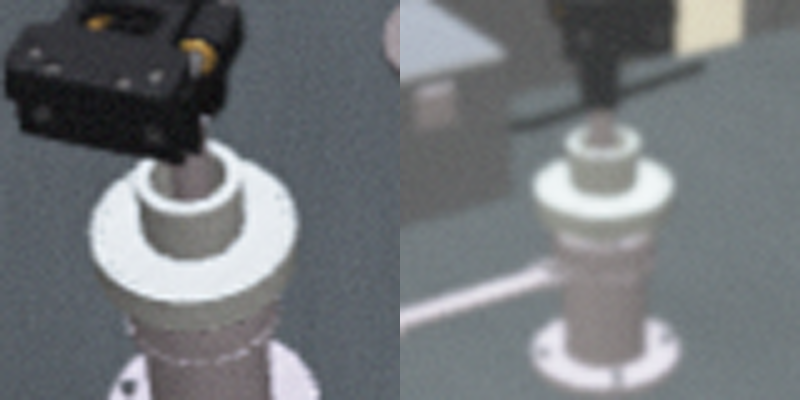

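Both views show the set standing over the stand's mouth, level and concentric with it: cover at (193,230) over the column at (205,350) in the side crop. I'll lower it slowly while watching the wrist force.

```bash
python3 -m inch '[[0,0,0,0.15,0,0,0],[0,0,0,0.15,0,0,0],[0,0,0,0.15,0,0,0],[0,0,0,0.15,0,0,0],[0,0,0,0.1,0,0,0],[0,0,0,0.1,0,0,0],[0,0,0,0.1,0,0,0],[0,0,0,0,0,0,0]]'
python3 -m inch '[[0,0,0,0.1,0,0,0],[0,0,0,0.1,0,0,0],[0,0,0,0,0,0,0]]'
```

```text
clock: 13.98
position: [0.4544, -0.3004, 0.1908]
orientation: [-0.0, 0.188, 0.982, 0.0]
wrist_force: [-0.5, -0.7, -4.4]
finger_gap: 0.0148
finger_force: 45.0
clock: 14.35
position: [0.4544, -0.3004, 0.1887]
orientation: [-0.0, 0.188, 0.982, 0.0]
wrist_force: [-0.3, -0.3, -4.5]
finger_gap: 0.0145
finger_force: 45.0
```

```bash
python3 -m inch '[[0,0,0,0.1,0,0,0],[0,0,0,0.1,0,0,0],[0,0,0,0.1,0,0,0],[0,0,0,0.1,0,0,0],[0,0,0,0,0,0,0]]'
python3 -m inch '[[0,0,0,0.05,0,0,0],[0,0,0,0.05,0,0,0],[0,0,0,0,0,0,0],[0,0,0,0,0,0,0]]'
```

```text
clock: 14.98
position: [0.4544, -0.3004, 0.1847]
orientation: [-0.0, 0.188, 0.982, 0.0]
wrist_force: [0.1, -0.6, -4.1]
finger_gap: 0.0142
finger_force: 45.0
clock: 15.48
position: [0.4544, -0.3005, 0.1839]
orientation: [0.0, 0.188, 0.982, -0.0]
wrist_force: [0.1, -0.0, -3.8]
finger_gap: 0.0143
finger_force: 45.0
```

```bash
python3 -m inch '[[0,0,0,0.05,0,0,0],[0,0,0,0,0,0,0],[0,0,0,0,0,0,0]]'
python3 -m inch '[[0,0,0,0.05,0,0,0],[0,0,0,0,0,0,0],[0,0,0,0,0,0,0]]'
```

```text
clock: 15.85
position: [0.4544, -0.3005, 0.1833]
orientation: [-0.0, 0.188, 0.982, -0.0]
wrist_force: [0.2, 0.4, -3.4]
finger_gap: 0.0147
finger_force: 45.0
clock: 16.23
position: [0.4545, -0.3005, 0.1829]
orientation: [0.0, 0.188, 0.982, -0.0]
wrist_force: [0.1, 0.3, -2.7]
finger_gap: 0.0142
finger_force: 45.0
```

```bash
python3 -m inch '[[0,0,0,0.05,0,0,0],[0,0,0,0,0,0,0],[0,0,0,0,0,0,0]]'
python3 -m inch '[[0,0,0,0.05,0,0,0],[0,0,0,0,0,0,0],[0,0,0,0,0,0,0]]'
```

```text
clock: 16.6
position: [0.4545, -0.3006, 0.1828]
orientation: [0.0, 0.188, 0.982, -0.0]
wrist_force: [-0.1, -1.0, 3.0]
finger_gap: 0.0148
finger_force: 45.0
clock: 16.98
position: [0.4546, -0.3006, 0.1827]
orientation: [0.001, 0.188, 0.982, -0.0]
wrist_force: [-2.4, 1.0, 6.1]
finger_gap: 0.0146
finger_force: 45.0
```

```bash
python3 -m inch '[[0,0,0,-0.05,0,0,0],[0,0,0,0,0,0,0],[0,0,0,0,0,0,0]]' 8
python3 -m inch '[[30,0,0,0,0,0,0],[60,0,0,0,0,0,0],[100,0,0,0,0,0,0],[100,0,0,0,0,0,0],[100,0,0,0,0,0,0],[100,0,0,0,0,0,0]]'
python3 - <<'E'
from h import *
a=grab("side");w=grab("wrist");save(w,"w6.png")
cr=lambda c,u,v:cv2.resize(c["frame"][v-40:v+40,u-40:u+40],(384,384),interpolation=cv2.INTER_CUBIC)
cv2.imwrite("pics/c6.png",np.hstack([w["frame"][:,64:448],cr(a,210,250)])[:,:,::-1])
E
```

```text
clock: 17.35
position: [0.4547, -0.3006, 0.1824]
orientation: [0.0, 0.188, 0.982, -0.0]
wrist_force: [2.4, -0.5, 0.9]
finger_gap: 0.0172
finger_force: 8.0
clock: 18.1
position: [0.4544, -0.3005, 0.1823]
orientation: [-0.0, 0.188, 0.982, 0.0]
wrist_force: [-1.0, -0.8, -0.6]
finger_gap: 0.0743
finger_force: 0.0
```

View pics/c6.png

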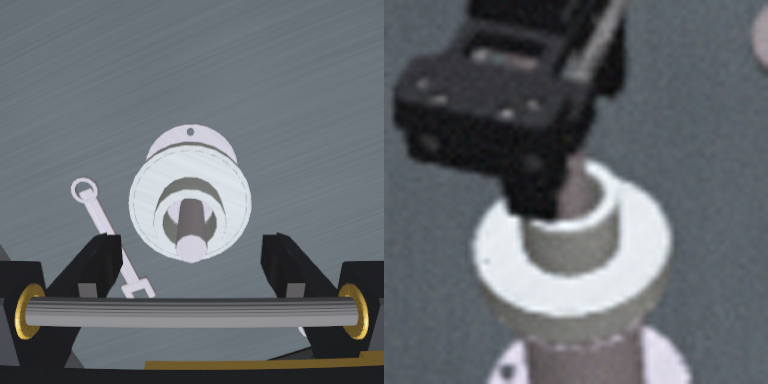

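The plate stands seated and level. The collar is centred near column 254 against the spindle at 255, so the gripper is centred in y. I'll descend outside the collar.

```bash
python3 -m inch '[[100,0.1,0,0,0,0,0],[100,0,0,0.3,0,0,0],[100,0,0,0.4,0,0,0],[100,0,0,0.4,0,0,0],[100,0,0,0.4,0,0,0],[100,0,0,0.4,0,0,0],[100,0,0,0.4,0,0,0],[100,0,0,0.3,0,0,0],[100,0,0,0.2,0,0,0],[100,0,0,0.15,0,0,0],[100,0,0,0,0,0,0],[100,0,0,0,0,0,0]]'
python3 - <<'E'
from h import *
a=grab("side");w=grab("wrist");save(w,"w7.png")
cr=lambda c,u,v:cv2.resize(c["frame"][v-40:v+40,u-40:u+40],(384,384),interpolation=cv2.INTER_CUBIC)
cv2.imwrite("pics/c7.png",np.hstack([w["frame"][:,64:448],cr(a,210,250)])[:,:,::-1])
E
```

```text
clock: 19.7
position: [0.4535, -0.3001, 0.1529]
orientation: [0.0, 0.188, 0.982, -0.0]
wrist_force: [0.5, -0.1, 0.4]
finger_gap: 0.0878
finger_force: 0.0
```

View pics/c7.png

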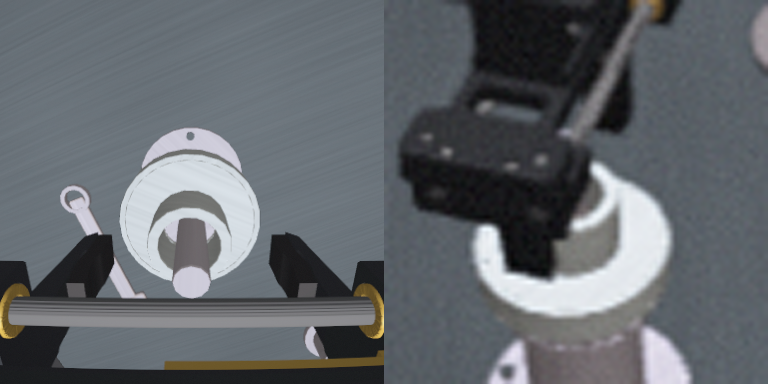

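The fingers straddle the collar, which is centred at column 190 of the crop, with no contact. I'll close softly and then firm up.

```bash
python3 -m inch '[[70,0,0,0,0,0,0],[60,0,0,0,0,0,0],[55,0,0,0,0,0,0],[50,0,0,0,0,0,0],[45,0,0,0,0,0,0],[40,0,0,0,0,0,0],[40,0,0,0,0,0,0],[40,0,0,0,0,0,0]]' 5
python3 -m inch '[[40,0,0,0,0,0,0],[40,0,0,0,0,0,0],[40,0,0,0,0,0,0]]' 25
```

```text
clock: 20.8
position: [0.4535, -0.3001, 0.1528]
orientation: [0.0, 0.188, 0.982, -0.0]
wrist_force: [-0.4, -0.7, 0.0]
finger_gap: 0.0468
finger_force: 5.0
clock: 21.18
position: [0.4535, -0.3001, 0.1528]
orientation: [0.0, 0.188, 0.982, -0.0]
wrist_force: [-0.2, 0.3, 0.5]
finger_gap: 0.0448
finger_force: 25.0
```

```bash
python3 -m inch '[[30,0,0,-0.1,0,0,0],[30,0,0,-0.2,0,0,0],[30,0,0,-0.3,0,0,0],[30,0,0,-0.3,0,0,0],[30,0,0,-0.2,0,0,0],[30,0,0,0,0,0,0],[30,0,0,0,0,0,0]]' 30
python3 -m inch '[[30,0,0,-0.3,0,0,0],[30,0,0,-0.5,0,0,0],[30,0,0,-0.7,0,0,0],[30,0,0,-0.8,0,0,0],[30,0,0,-0.8,0,0,0],[30,0,0,-0.8,0,0,0],[30,0,0,-0.8,0,0,0],[30,0,0,-0.8,0,0,0],[30,0,0,-0.8,0,0,0],[30,0,0,-0.8,0,0,0],[30,0,0,-0.8,0,0,0],[30,0,0,-0.8,0,0,0],[30,0,0,-0.8,0,0,0],[30,0,0,-0.6,0,0,0],[30,0,0,-0.5,0,0,0],[30,0,0,-0.3,0,0,0],[30,0,0,0,0,0,0],[30,0,0,0,0,0,0]]'
python3 - <<'E'
from h import *
a=grab("side");b=grab("scene")
cr=lambda c,u,v:cv2.resize(c["frame"][v-60:v+60,u-60:u+60],(400,400),interpolation=cv2.INTER_CUBIC)
cv2.imwrite("pics/c8.png",np.hstack([cr(a,210,245),cr(b,243,125)])[:,:,::-1])
E
```

```text
clock: 22.05
position: [0.4534, -0.3, 0.1637]
orientation: [-0.0, 0.188, 0.982, 0.0]
wrist_force: [-0.3, 1.0, -1.4]
finger_gap: 0.045
finger_force: 30.0
clock: 24.3
position: [0.4534, -0.3, 0.2726]
orientation: [-0.0, 0.188, 0.982, 0.0]
wrist_force: [0.1, -0.1, -1.3]
finger_gap: 0.0447
finger_force: 30.0
```

View pics/c8.png

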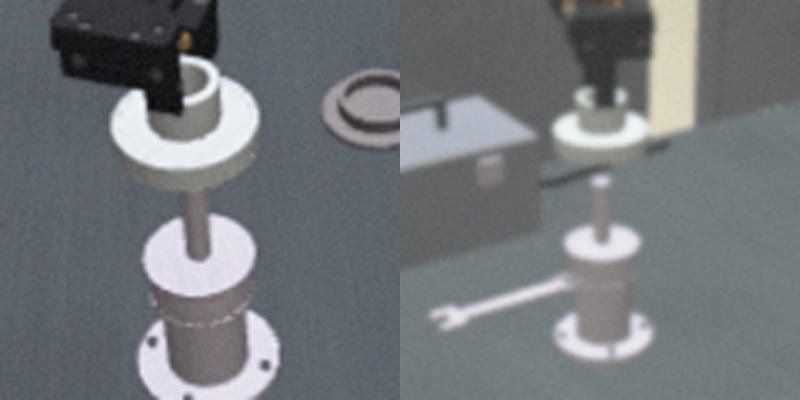

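The cover is held level well above the spindle tip (skirt bottom near 0.222 m, tip at 0.186 m). The plate is flush on the stand, with the ring and wrench undisturbed.

```bash
python3 -c "
from workcell import manip
print(manip.finish_job())"
```

```text
the job is handed in; nothing more can be done
None
```

I handed the job in at about 24 s: the last pictures show the plate flush on the stand, and the cover held level in the gripper about 36 mm clear of the spindle tip.

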